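# Fold the length stop back onto its rail

## Task

Beside the panel saw, fold away the opened length stop (red outer arm, white inner arm). First swing the red arm right back over the white arm using the black knob, and only then swing the folded pair home over its aluminium rail using the yellow knob, so that both arms end lying one above the other along the rail. Do not knock the glue pot, and leave the stop released.

Things in the scene. Friction and masses are not known exactly. Their poses are not given: they have to be found in the camera images.
- bracket: aluminium rail fixed to the bench, 250 x 60 mm, 40 high. Origin: bench level, on the vertical axis of the white inner arm's hinge, 40 mm from the rail's near end; x along the rail to its far end, z up. The inner arm (bar 26 wide, 51-62 mm up) starts 40-60 deg out on the -y side and closes counter-clockwise from above onto +x, to a stop. Hinge 0.55 N m, stays where left.
- elbow_knob (a point): yellow round knob, 24 mm wide, on the vertical elbow axis joining white and red arms, 160 mm from the bracket's origin. Site on its axis, 104 mm above the bench; grip spans 82-118 mm height. Spins freely, so it can be held firmly and carried along an arc without turning the hand. Moving it swings the inner arm about the bracket's origin; the red arm goes along.
- tip_knob (a point): black round knob, same size, height, point and free spin, at the free end of the red outer arm (bar 26 wide, 63-74 mm up), 130 mm from the elbow axis. Starts 75-115 deg open and closes counter-clockwise from above over the white arm, to a stop, this knob then 30 mm from the bracket's origin towards the elbow. Hinge 0.14 N m, stays where left.
- glue_pot: loose white glue pot, orange cap, 58 mm wide, 80 mm high, about 0.3 kg; origin at the centre of its underside. It stands beside the rail's far half, centre 115-130 mm off on the +y side, where an unfolded red arm would sweep it. Not to be knocked. (A spare stop with blue arm and grey knobs nearby is fixed, already folded: it shows the final look.)

How it is judged:
By the outcome, as a careful person would: the job done as asked, in the order asked, and still so for the second after the job is handed in, with the robot touching nothing.
It also fails if it takes over 54 s, if anything falls off the work surface, if the arm or the gripper's body presses on something with over 40 N, if the wrist force passes 120 N, or if a joint passes its speed limit or range.

## Robot

A 7-joint arm with a two-finger parallel gripper is mounted at the origin on the work surface. World frame = base frame: x ahead of the robot, y to its left, z up, the work surface at z = 0. Lengths are in m, angles in rad, forces in N, time in s.
With the tool pointing down it reaches from about 0.4 to 0.85 m from the base axis. Payload 6.9 kg.
Tool frame: the origin (TCP) lies midway between the tips of the shut fingers; the grasp point (between the pads) lies behind it (ctrl.pinch_z is the z of the grasp point in the tool frame, in m); z points along the fingers, y is the line along which they close (so a half turn about z gives the same grasp; the last joint's range is limited). The gripper opens to 85 mm and grips with 20 to 120 N. Pads are 22 mm wide; open, the fingers measure 114 mm over their backs; the gripper's body (76 mm by 85 mm) begins 54 mm behind the grasp point. The pads swing forward as they close: fully open they stand 13 mm farther back than shut.
Start: joints at [1.234, 0.507, -0.238, 1.5, 0.126, 1.149, -0.155], TCP at [0.268, -0.565, 0.231] pointing down, gripper open.
Joint ranges: [-3.08, 3.08], [-0.24, 2.05], [-1.43, 1.35], [0, 2.5], [-1.52, 4.66], [0.17, 1.96], [-2.89, 2.89]. Speed limits (rad/s): [2.39, 2.39, 3.14, 3.14, 3.14, 3.14, 3.14].

## Interface

Orientations are given as a unit quaternion [w, x, y, z].
In Python, from station import ctrl, get_state, vision, ticket, models gives the robot as it stands. Calls block until the motion is done:
- ctrl.movep(position, orientation): joint-space move of the TCP to a pose.
- ctrl.movel(position, frame=None, max_speed=0.15): straight line of the TCP; frame=None keeps the orientation; max_speed is the mean speed in m/s.
- ctrl.set_joints(angles): joint-space move.
- ctrl.ungrasp() and ctrl.close_gripper(force=None): open the fingers fully, or close them until they stop; force is the grip in N (None keeps the last).
- ctrl.pause(seconds).
- ctrl.ik(position, orientation): joint angles nearest the present ones, or None.
- get_state(): the state.
- vision.grab_frame(name): name is "side" or "top" or "wrist"; returns (picture, depth): 480x640x3 uint8, blue, green, red; 480x640 float32, m along the optical axis (not along the pixel's ray), 0 where there is no reading.
- vision.camera_info(name): a dict with "mtx" (3x3 intrinsics, pixels), "R" (3x3) and "t" (3): a world point X has camera coordinates R X + t; the wrist camera has in their place "hand_eye" (4x4, takes a point from camera to tool coordinates, whose origin is the TCP and whose axes are the flange's). Camera axes: x right, y down, z forward; pixel columns grow to the right and rows downward; lengths in m; the calibration is good to about 2 mm. A picture is of the moment at which its call begins: read the wrist's pose just before it. camera_info takes no time and is no camera call.
A pose or a line that the arm cannot do raises ctrl.Unreachable and nothing moves.
- ticket.close_job(): hands the job in; it is judged then, once.
Trained networks look in the newest picture that a camera, given by its name, has taken for a name from the list of things; names that differ only in an ending like _2 or _b are one class to them, and where a whole thing is asked for, a point or a joint stands for the part that bears it (a point fixed in the world has none). Each returns a list of dicts, best first, with "p" (0 to 1); they miss things now and then, are a little off and sometimes report something else, mostly with a low value. They report only what shows in the picture. A call takes as long as a camera call.
- models.recognise(camera, target): "point" ([column, row] in pixels, amid what is visible of it).
- models.masks_of(camera, target): "mask" (480x640 bool, what is visible of it) and "point" ([column, row] in pixels, amid what is visible of it).
The state is a dict: "time": time; "qpos": joint angles; "qd": joint speeds; "tau": joint torques, N m; "tcp_pos": TCP position; "eef_rot": TCP orientation; "contact_force": force on the tool from outside, world axes, zero at the start; "wrist_torque": the same for the moment, N m; "width": finger opening in m; "gripper_force": force on a finger pad.
Only numpy, scipy, OpenCV 4.12 (cv2) and the standard library are available. Lean on these libraries where they do the work, as an engineer would, in place of code of your own. Each camera call takes 0.05 s, during which the arm holds its last target. There are 200 camera calls.

## Working session

There is one attempt and no reset: what is moved stays moved. The work goes in short steps, each a Python script; the robot and the scene stay as the last script left them, time stands still between calls to the robot, and variables do not carry over. Pictures are saved under pics/ and viewed, at most 10 in all, crops included, and the job is handed in when it is done.

```bash
mkdir -p pics; ls
cat > h.py <<'E'
import numpy as np, cv2
from station import ctrl, get_state, vision, ticket, models
def cam(name):
    s=get_state(); img,d=vision.grab_frame(name); i=vision.camera_info(name); return img,d,i,s
def ray_at_z(i,px,z):
    R,t=np.array(i["R"]),np.array(i["t"]); r=R.T@np.linalg.inv(i["mtx"])@[px[0],px[1],1]; c=-R.T@t
    return c+r*(z-c[2])/r[2]
E
python3 - <<'E'
from h import *
s=get_state();print({k:np.round(v,3) for k,v in s.items()},ctrl.pinch_z)
for n in("top","side"):
    img,d,i,_=cam(n); cv2.imwrite(f"pics/{n}0.png",img)
    for t in("elbow_knob","tip_knob","glue_pot","bracket"):
        for r in models.masks_of(n,t)[:3]:
            p=r["point"]; z={"elbow_knob":.1,"tip_knob":.1,"glue_pot":.06,"bracket":.04}[t]
            m=r["mask"]&(d>0); v,u=np.nonzero(m); dd=d[m]
            X=(np.linalg.inv(i["mtx"])@np.array([u*dd,v*dd,dd])).T; W=(X-np.array(i["t"]))@np.array(i["R"])
            print(n,t,round(r["p"],2),np.round(p),np.round(ray_at_z(i,p,z),3),"med",np.round(np.median(W,0),3),"max z",np.round(np.percentile(W[:,2],97),3),m.sum())
E
```

```text
pics
station.py
{'time': np.float64(0.0), 'qpos': array([ 1.234,  0.508, -0.237,  1.501,  0.126,  1.149, -0.155]), 'qd': array([-0.001,  0.   ,  0.001,  0.002,  0.001, -0.   ,  0.001]), 'tau': array([ 0.0000e+00, -6.2059e+01, -2.1860e+00, -2.4966e+01,  1.3000e-02,
        1.2000e-02, -0.0000e+00]), 'tcp_pos': array([ 0.267, -0.564,  0.23 ]), 'eef_rot': array([-0.001,  0.976,  0.22 , -0.   ]), 'contact_force': array([-0.236, -0.401, -0.177]), 'wrist_torque': array([-0.067, -0.008, -0.015]), 'gripper_force': np.float64(0.0), 'width': np.float64(0.085)} -0.0187
top elbow_knob 0.79 [296. 100.] [0.693 0.002 0.1  ] med [0.689 0.004 0.116] max z 0.12 334
top tip_knob 0.63 [211. 134.] [0.641 0.126 0.1  ] med [0.633 0.119 0.117] max z 0.12 372
top glue_pot 0.6 [215. 270.] [0.444 0.123 0.06 ] med [0.441 0.112 0.08 ] max z 0.082 1385
top bracket 0.55 [286. 190.] [0.572 0.02  0.04 ] med [0.572 0.02  0.041] max z 0.117 9652
side elbow_knob 0.95 [422. 139.] [ 0.687 -0.001  0.1  ] med [ 0.687 -0.002  0.103] max z 0.119 472
side tip_knob 0.72 [338. 127.] [0.631 0.111 0.1  ] med [0.63  0.113 0.103] max z 0.119 446
side glue_pot 0.74 [240. 211.] [0.424 0.093 0.06 ] med [0.431 0.101 0.051] max z 0.081 2704
side bracket 0.72 [340. 126.] [0.719 0.191 0.04 ] med [0.63  0.113 0.103] max z 0.119 446
side bracket 0.58 [369. 204.] [0.58  0.001 0.04 ] med [ 0.554 -0.     0.04 ] max z 0.11 10690
```

View pics/top0.png

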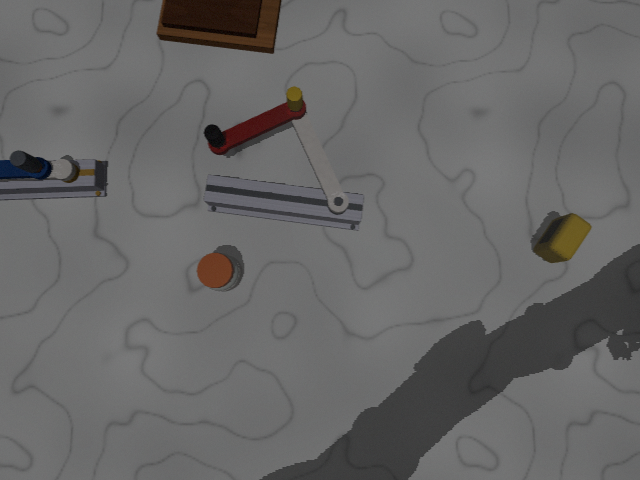

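View pics/side0.png

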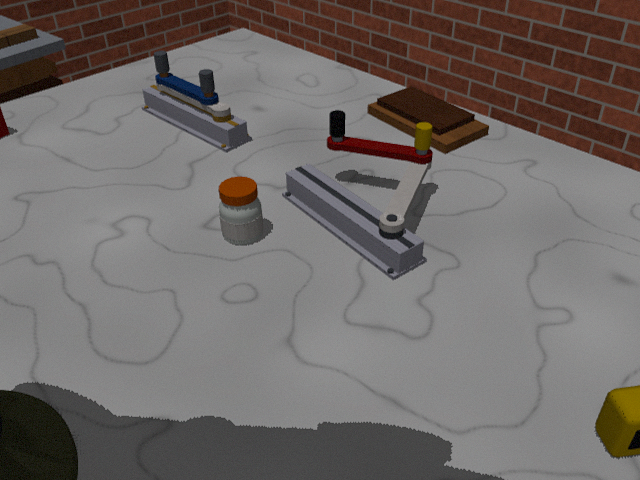

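Top view: hinge disc at (338,202), yellow knob (295,97), black knob (213,134), pot (215,270) well clear of both arcs; the rail runs left along world +y. Blue spare is off at the far left. Now I refine the geometry.

Run:
```python
from h import *
def cloud(d,i,m):
    m=m&(d>0); v,u=np.nonzero(m); dd=d[m]
    return ((np.linalg.inv(i["mtx"])@np.array([u*dd,v*dd,dd])).T-np.array(i["t"]))@np.array(i["R"])
def circ(P,lo,hi):
    Q=P[(P[:,2]>lo)&(P[:,2]<hi)][:,:2].astype(np.float32)
    c,r=cv2.minEnclosingCircle(Q); return np.round(c,4),round(r,4),np.round(Q.mean(0),4),len(Q)
K={}
for n in("top","side"):
    img,d,i,_=cam(n)
    for t in("elbow_knob","tip_knob","glue_pot"):
        r=models.masks_of(n,t)[0]; P=cloud(d,i,r["mask"])
        print(n,t,circ(P,*((.070,.09) if t=="glue_pot" else (.115,.125))))
    # rail top & white arm from depth, all pixels near
    P=cloud(d,i,np.ones(d.shape,bool)); hsv=cv2.cvtColor(img,cv2.COLOR_BGR2HSV)
    near=(P[:,0]>.45)&(P[:,0]<.68)&(P[:,1]>-.13)&(P[:,1]<.27)
    Q=P[near&(abs(P[:,2]-.04)<.003)]; rr=cv2.minAreaRect((Q[:,:2]*1000).astype(np.float32)); print(n,"rail",rr)
    W=P[near&(P[:,2]>.052)&(P[:,2]<.073)&(P[:,1]<.06)&(P[:,0]<.60)]; h=W[W[:,0]<.56]
    print("arm pts",len(W),"zmed",np.median(W[:,2]),"hinge end x min",W[:,0].min(), "y range",h[:,1].min(),h[:,1].max())
    print("hinge px ray z=.063",ray_at_z(i,(338,202) if n=="top" else (392,219),.064))
```

```text
top elbow_knob (array([0.6943, 0.0047]), 0.0121, array([0.6939, 0.0048], dtype=float32), 199)
top tip_knob (array([0.6366, 0.1207]), 0.0113, array([0.6362, 0.1204], dtype=float32), 182)
top glue_pot (array([0.4435, 0.1193]), 0.0256, array([0.443 , 0.1184], dtype=float32), 995)
top rail ((512.980224609375, 29.328750610351562), (249.7732696533203, 139.6576385498047), 82.88504791259766)
arm pts 832 zmed 0.06221124663764563 hinge end x min 0.5335053929998705 y range -0.0753040299484512 -0.04177357988440281
hinge px ray z=.063 [ 0.5477529  -0.06141664  0.064     ]
side elbow_knob (array([0.693 , 0.0019]), 0.0122, array([0.691 , 0.0009], dtype=float32), 104)
side tip_knob (array([0.6338, 0.1183]), 0.0119, array([0.6327, 0.1155], dtype=float32), 86)
side glue_pot (array([0.4417, 0.1153]), 0.0268, array([0.4384, 0.1121], dtype=float32), 822)
side rail ((512.4725341796875, 26.882781982421875), (251.43911743164062, 139.11024475097656), 82.86297607421875)
arm pts 825 zmed 0.06210516915539994 hinge end x min 0.5311492850419797 y range -0.08002758056567079 -0.04418821253224279
hinge px ray z=.063 [ 0.54642093 -0.06573249  0.064     ]
```

Geometry holds: |hinge–elbow| = 0.161, |elbow–tip| = 0.130, inner arm 58° out, red arm 88° open, all as specified. Next I plan the arcs and grasp the black knob.

```bash
cat >> h.py <<'E'
H=np.array([.547,-.0635]); E0=np.array([.6937,.0033]); T0=np.array([.635,.1192]); Z=.085
def q(yaw): a=np.radians(yaw)/2; return np.array([0,np.cos(a),np.sin(a),0])
def pol(a): return np.array([np.cos(np.radians(a)),np.sin(np.radians(a))])
def arc(C,r,a0,a1,f0,step=6,k=3e-4,fstop=8,amax=6,speed=.1):
    """swing ccw about C from a0 to a1 (deg), easing radially with the force; then on in 1 deg steps to the stop"""
    a,dr=a0,0.
    while a<a1+amax:
        a=min(a+step,a1-4) if a<a1-4.01 else a+1
        ctrl.movel([*(C+(r+dr)*pol(a)),Z],max_speed=speed)
        s=get_state(); f=(s["contact_force"]-f0); fr=f[:2]@pol(a); ft=f[:2]@pol(a+90)
        dr=float(np.clip(dr+k*fr,-.006,.006))
        print(f"a {a:.1f} fr {fr:.1f} ft {ft:.1f} fz {f[2]:.1f} dr {dr*1e3:.1f}mm w {s['width']*1e3:.1f} t {s['time']:.1f}")
        if np.linalg.norm(f)>25: print("FORCE"); break
        if a>=a1-4 and ft<-fstop: print("stop reached"); break
    return a
E
python3 - <<'E'
from h import *
for y in(-20,160):
    ok=[ctrl.ik([*(E0+.13*pol(a)),z],q(y)) for a in(117,160,205) for z in(Z,.2)]
    print(y,[None if o is None else np.round(o,2).tolist() for o in ok])
for y in(-36,54,144):
    ok=[ctrl.ik([*(H+.16*pol(a)),z],q(y)) for a in(24,54,84) for z in(Z,.2)]
    print(y,[None if o is None else np.round(o,2).tolist() for o in ok])
E
```

```text
-20 [[-0.08, 0.68, -0.24, 1.62, 0.2, 0.87, -2.32], [0.0, 0.58, -0.39, 1.49, 0.23, 1.12, -2.35], [0.01, 0.58, -0.21, 1.82, 0.17, 0.75, -2.21], [0.11, 0.46, -0.36, 1.69, 0.18, 1.02, -2.23], [0.13, 0.59, -0.13, 1.81, 0.11, 0.75, -1.98], [0.2, 0.46, -0.23, 1.67, 0.12, 1.02, -1.99]]
160 [[0.27, 0.82, -0.92, 1.62, 0.72, 1.07, 0.37], [0.33, 0.74, -1.07, 1.48, 0.66, 1.31, 0.42], [0.42, 0.73, -0.91, 1.82, 0.7, 0.95, 0.42], [0.49, 0.61, -1.02, 1.68, 0.56, 1.17, 0.54], [0.57, 0.72, -0.87, 1.81, 0.67, 0.94, 0.62], [0.61, 0.59, -0.93, 1.67, 0.51, 1.15, 0.76]]
-36 [[-0.0, 0.73, -0.06, 1.48, 0.05, 0.93, -2.28], [0.04, 0.63, -0.15, 1.34, 0.09, 1.17, -2.31], [-0.07, 0.67, -0.12, 1.63, 0.1, 0.85, -2.43], [-0.0, 0.56, -0.23, 1.49, 0.14, 1.1, -2.46], [-0.11, 0.58, -0.16, 1.83, 0.13, 0.74, -2.54], [0.01, 0.46, -0.33, 1.69, 0.17, 1.02, -2.58]]
54 [[0.24, 0.78, -0.51, 1.48, 0.42, 1.0, -1.01], [0.3, 0.7, -0.66, 1.34, 0.43, 1.25, -1.01], [0.15, 0.71, -0.5, 1.62, 0.4, 0.91, -1.12], [0.22, 0.62, -0.64, 1.49, 0.38, 1.17, -1.11], [0.12, 0.62, -0.52, 1.83, 0.41, 0.8, -1.24], [0.23, 0.51, -0.69, 1.69, 0.36, 1.07, -1.2]]
144 [[0.38, 0.85, -0.83, 1.47, 0.67, 1.11, 0.37], [0.44, 0.79, -1.0, 1.34, 0.66, 1.36, 0.39], [0.33, 0.8, -0.86, 1.62, 0.68, 1.04, 0.21], [0.4, 0.73, -1.03, 1.49, 0.63, 1.29, 0.25], [0.3, 0.7, -0.85, 1.82, 0.65, 0.92, 0.1], [0.38, 0.59, -0.98, 1.69, 0.53, 1.15, 0.2]]
```

Run:
```python
from h import *
ctrl.movep([*T0,.2],q(160)); 
img,d,i,s=cam("wrist"); cv2.imwrite("pics/w1.png",img)
for r in models.recognise("wrist","tip_knob")[:2]:
    he=np.array(i["hand_eye"]); from scipy.spatial.transform import Rotation as Ro
    Rt=Ro.from_quat(np.roll(s["eef_rot"],-1)).as_matrix(); c=Rt@he[:3,3]+s["tcp_pos"]; v=Rt@he[:3,:3]@np.linalg.inv(i["mtx"])@[*r["point"],1]
    print(r["p"],r["point"],"knob@z.11",c+v*(.11-c[2])/v[2])
print(get_state()["time"],np.round(s["tcp_pos"],4))
```

```text
0.72 [319.1, 241.3] knob@z.11 [0.63670315 0.12057303 0.11      ]
3.7417 [0.6353 0.1178 0.1999]
```

View pics/w1.png

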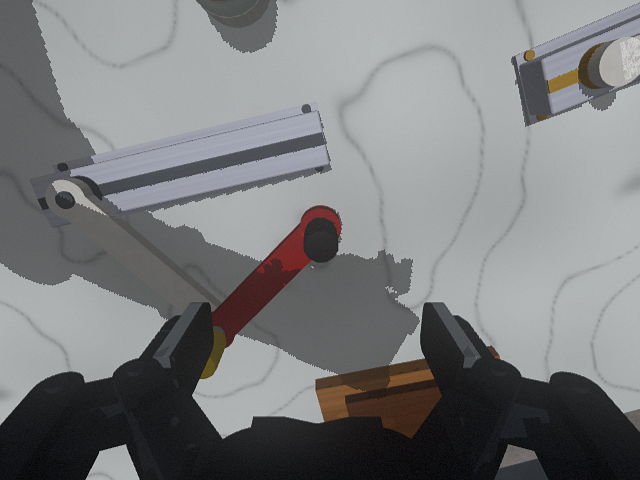

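The wrist view shows the black knob at (320,241), agreeing with the top/side estimate within 2 mm; fingers clear of the yellow knob and the blue spare. Grasp and swing.

Run:
```python
from h import *
p=np.array([.6355,.1195]); f0=get_state()["contact_force"]
ctrl.movel([*p,Z],max_speed=.15); ctrl.close_gripper(25); s=get_state()
print("w",s["width"],"f",np.round(s["contact_force"]-f0,1),"pos",np.round(s["tcp_pos"],4),"gf",s["gripper_force"])
if .018<s["width"]<.03:
    v=p-E0; a0=np.degrees(np.arctan2(v[1],v[0])); a1=np.degrees(np.arctan2(*(H-E0)[::-1]))%360; print(a0,a1)
    arc(E0,np.linalg.norm(v),a0,a1,f0)
print(np.round(get_state()["tcp_pos"],4), np.round(H+.03*(E0-H)/.161,4))
```

```text
w 0.0232377397013705 f [-2.  -0.4  2.5] pos [0.6356 0.1196 0.0854] gf 26.712590754032135
116.60448391655964 204.48219706737356
a 122.6 fr 0.4 ft 1.7 fz 2.8 dr 0.1mm w 23.4 t 5.5
a 128.6 fr 0.1 ft 1.2 fz 4.4 dr 0.1mm w 23.4 t 5.8
a 134.6 fr -0.3 ft 0.5 fz 5.4 dr 0.0mm w 22.7 t 6.1
a 140.6 fr -0.1 ft 2.3 fz 5.9 dr 0.0mm w 23.4 t 6.4
a 146.6 fr 0.9 ft 1.9 fz 5.5 dr 0.3mm w 23.6 t 6.7
a 152.6 fr -0.0 ft 1.5 fz 6.2 dr 0.3mm w 23.5 t 6.9
a 158.6 fr 0.4 ft 1.7 fz 6.1 dr 0.4mm w 23.7 t 7.2
a 164.6 fr -1.4 ft 1.0 fz 5.4 dr -0.0mm w 23.1 t 7.5
a 170.6 fr -0.2 ft 2.0 fz 5.5 dr -0.1mm w 23.2 t 7.8
a 176.6 fr -0.2 ft 1.6 fz 5.9 dr -0.1mm w 23.0 t 8.1
a 182.6 fr -1.4 ft 0.8 fz 4.9 dr -0.5mm w 23.2 t 8.4
a 188.6 fr -0.2 ft 1.1 fz 5.4 dr -0.6mm w 23.3 t 8.6
a 194.6 fr -0.7 ft 0.7 fz 6.8 dr -0.8mm w 23.2 t 8.9
a 200.5 fr -1.9 ft -0.1 fz 5.9 dr -1.4mm w 23.1 t 9.2
a 201.5 fr 0.9 ft 0.5 fz 8.0 dr -1.1mm w 23.0 t 9.5
a 202.5 fr -0.2 ft -0.3 fz 6.8 dr -1.2mm w 23.4 t 9.7
a 203.5 fr -0.5 ft 0.5 fz 7.1 dr -1.3mm w 23.1 t 10.0
a 204.5 fr 0.7 ft -4.4 fz 7.5 dr -1.1mm w 23.5 t 10.2
a 205.5 fr 0.5 ft -9.3 fz 7.2 dr -1.0mm w 23.0 t 10.5
stop reached
[ 0.5759 -0.05    0.0852] [ 0.5743 -0.0511]
```

Run:
```python
from h import *
ctrl.ungrasp(); p=get_state()["tcp_pos"]; ctrl.movel([p[0],p[1],.2],max_speed=.2)
ctrl.movep([*E0,.2],q(54)); 
for n in("side","wrist"):
    img,d,i,s=cam(n); cv2.imwrite(f"pics/{n}2.png",img)
    if n=="side":
        for t in("elbow_knob","tip_knob"):
            for r in models.recognise(n,t)[:2]: print(t,r["p"],r["point"],np.round(ray_at_z(i,r["point"],.1),4))
    else:
        from scipy.spatial.transform import Rotation as Ro
        he=np.array(i["hand_eye"]); Rt=Ro.from_quat(np.roll(s["eef_rot"],-1)).as_matrix(); c=Rt@he[:3,3]+s["tcp_pos"]
        for t in("elbow_knob","tip_knob"):
            for r in models.recognise(n,t)[:2]:
                v=Rt@he[:3,:3]@np.linalg.inv(i["mtx"])@[*r["point"],1]; print(t,r["p"],r["point"],np.round(c+v*(.112-c[2])/v[2],4))
print(get_state()["time"])
```

```text
tip_knob 0.65 [399.9, 183.5] [ 0.5735 -0.0536  0.1   ]
elbow_knob 0.59 [318.4, 237.0] [0.6971 0.0063 0.112 ]
tip_knob 0.73 [234.8, 370.1] [ 0.5831 -0.0426  0.112 ]
13.5333
```

View pics/wrist2.png

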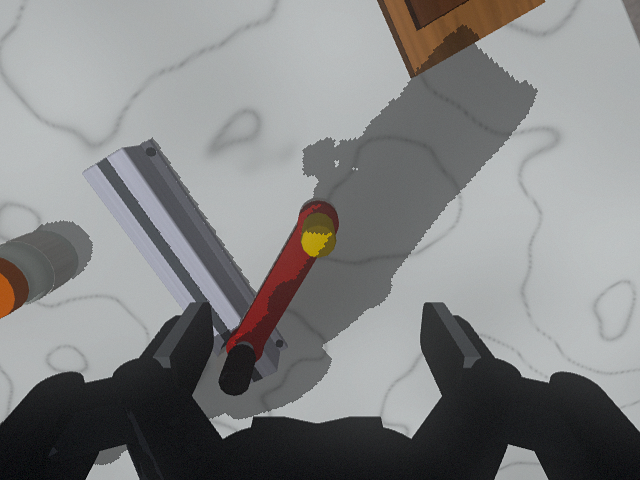

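View pics/side2.png

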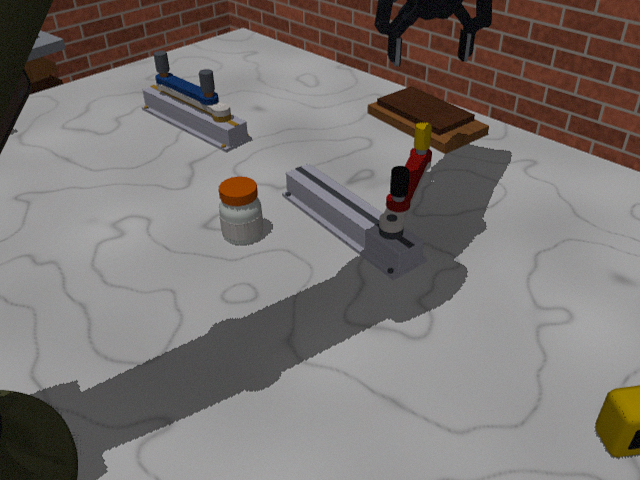

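Both views confirm the red arm is folded over the white (wrist: yellow (318,237), black (235,370)); pot undisturbed. Now I swing the pair home.

Run:
```python
from h import *
p=np.array([.6942,.004]); f0=get_state()["contact_force"]
ctrl.movel([*p,Z],max_speed=.15); ctrl.close_gripper(40); s=get_state()
print("w",s["width"],"f",np.round(s["contact_force"]-f0,1),"pos",np.round(s["tcp_pos"],4))
if .018<s["width"]<.03:
    v=p-H; a0=np.degrees(np.arctan2(v[1],v[0])); print(a0,np.linalg.norm(v))
    arc(H,np.linalg.norm(v),a0,82.9,f0,step=5,fstop=15)
print(np.round(get_state()["tcp_pos"],4))
```

```text
w 0.022710027185866757 f [-0.8 -1.3  2.4] pos [0.6945 0.004  0.0855]
24.63428605088784 0.16193853772342148
a 29.6 fr -2.0 ft 3.0 fz 5.5 dr -0.6mm w 22.8 t 15.3
a 34.6 fr 0.8 ft 4.4 fz 6.1 dr -0.4mm w 23.0 t 15.6
a 39.6 fr -1.0 ft 2.7 fz 7.1 dr -0.6mm w 22.9 t 15.9
a 44.6 fr -0.2 ft 3.4 fz 6.7 dr -0.7mm w 23.2 t 16.2
a 49.6 fr -1.5 ft 3.5 fz 7.9 dr -1.1mm w 22.9 t 16.5
a 54.6 fr 0.9 ft 3.4 fz 7.5 dr -0.9mm w 23.2 t 16.8
a 59.6 fr -0.9 ft 2.7 fz 9.5 dr -1.1mm w 22.9 t 17.1
a 64.6 fr 0.4 ft 3.3 fz 8.6 dr -1.0mm w 23.2 t 17.4
a 69.6 fr -1.3 ft 3.7 fz 9.6 dr -1.4mm w 23.1 t 17.7
a 74.6 fr 0.0 ft 2.9 fz 10.1 dr -1.4mm w 23.0 t 18.0
a 78.9 fr -0.9 ft 3.0 fz 9.6 dr -1.7mm w 23.2 t 18.2
a 79.9 fr -1.2 ft -0.3 fz 7.2 dr -2.0mm w 22.9 t 18.5
a 80.9 fr 0.6 ft -1.2 fz 7.5 dr -1.8mm w 22.9 t 18.7
a 81.9 fr -0.4 ft -1.0 fz 5.8 dr -2.0mm w 23.0 t 19.0
a 82.9 fr 0.8 ft -9.3 fz -0.2 dr -1.7mm w 22.9 t 19.2
a 83.9 fr 0.7 ft -17.8 fz -5.6 dr -1.5mm w 22.9 t 19.5
stop reached
[0.5694 0.0954 0.0856]
```

Run:
```python
from h import *
ctrl.ungrasp(); p=get_state()["tcp_pos"]; ctrl.movel([p[0],p[1],.22],max_speed=.2)
ctrl.movep([.45,-.3,.3],q(54)); print(get_state()["time"],np.round(get_state()["contact_force"],1))
for n in("top","side"):
    img,d,i,s=cam(n); cv2.imwrite(f"pics/{n}3.png",img); K={}
    for t in("elbow_knob","tip_knob","glue_pot"):
        r=models.masks_of(n,t)
        if not r: print(n,t,"none"); continue
        m=r[0]["mask"]&(d>0); v,u=np.nonzero(m); dd=d[m]
        P=((np.linalg.inv(i["mtx"])@np.array([u*dd,v*dd,dd])).T-np.array(i["t"]))@np.array(i["R"])
        P=P[P[:,2]>(.07 if t=="glue_pot" else .115)]; K[t]=np.array(cv2.minEnclosingCircle(P[:,:2].astype(np.float32))[0]); print(n,t,r[0]["p"],np.round(K[t],4))
    try: v=K["elbow_knob"]-K["tip_knob"]; w=K["elbow_knob"]-H; print("red",np.degrees(np.arctan2(v[1],v[0])),np.linalg.norm(v),"white",np.degrees(np.arctan2(w[1],w[0])))
    except KeyError: pass
```

```text
22.4833 [-0.6  0.3 -0.3]
top elbow_knob 0.52 [0.5691 0.0973]
top tip_knob 0.83 [ 0.5526 -0.0309]
top glue_pot 0.55 [0.4429 0.1193]
red 82.6762751561822 0.1292941804380648 white 82.17474176106867
side elbow_knob 0.84 [0.5685 0.094 ]
side tip_knob none
side glue_pot 0.8 [0.4422 0.1155]
```

View pics/top3.png

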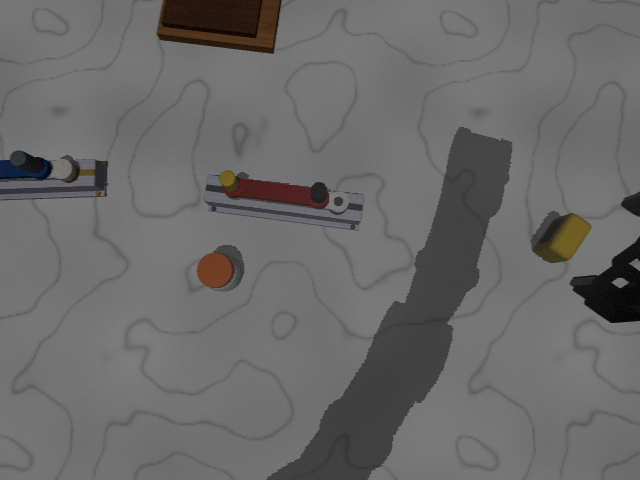

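The top view shows both arms stacked along the rail (yellow knob at (228,180), black at (319,192)). The red arm lies at 82.7° and the rail at 82.9°. The pot is still at (215,270), and the robot is clear of everything.

```bash
python3 -c "
from h import *
print(ticket.close_job())"
```

```text
the job is handed in; nothing more can be done
None
```

The length stop is folded away as asked: red arm back over the white first, then the pair swung home to its stop along the rail. The glue pot was not moved, the stop is released, and the job was handed in at about 23 s.

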